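# Free a jammed glazing sample and clip it on the viewing stage

## Task

The yellow glazing sample is jammed in its cassette: push it out from behind with the black-handled push rod, through the access hole in the cassette's rear face, until a good half of it stands out of the front. Lay the rod back on the desk clear of the cassette, then pull the sample out and slide it along the bed of the viewing stage, squarely, under both sprung clips and fully home against the end stop, and let go. Leave the other things on the desk where they are.

Things in the scene. Friction and masses are not known exactly. Their poses are not given: they have to be found in the camera images.
- cassette: Fixed sample cassette, aluminium sides, clear roof, holding the yellow sample. Origin on the desk under the middle of its housing; +x is the way the sample comes out, z up. Housing 130 long (x -65 to +65), 84 wide, 58 tall. Inside, the sample lies on two ledges 36 above the desk, 24 apart; the groove between them (floor 26 above the desk) lets the push rod follow from the rear.
- cassette_hole (a point): Centre of the access hole in the cassette's rear face (orange edging), at its x -65, y 0, 40 above the desk. Square hole 28 x 28, through an 8 thick wall. Axes as the cassette's.
- cassette_mouth (a point): Middle of the cassette's open front, at its x +65, y 0, 40 above the desk. From here a tongue of two rails (40 wide over both, x +65 to +125, top 36 above the desk) carries the sample as it comes out; the sample overhangs it by 10 each side. Two sprung red pads inside press on the sample: moving it takes about 4 to 15 N and it stays where it is left.
- sample_center (a point): Centre of the yellow sample plate, 110 (its x) x 60 (its y) x 8 thick (z), about 65 g, rigid. At first it is wholly inside the cassette, its front edge 5 to 10 behind the mouth, its x along the cassette's x, its centre 40 above the desk.
- rod_grip (a point): Centre of the black handle block of the push rod: 60 long (x) x 30 wide (y) x 48 tall (z), standing on the desk, so 24 above it. The rod runs along +x from the handle's front face, level with this point. About 160 g in all.
- rod_tip (a point): Tip of the push rod (steel, 12 diameter, 100 long, orange end), 130 ahead of the handle's centre along x. Axes as the handle's.
- stage: Fixed viewing stage. Origin on the desk under the middle of its white bed; +x is the way a sample is slid in, z up. Bed 120 long (x -60 to +60), 40 wide, top 36 above the desk, open at its -x end; a 60 wide sample overhangs it by 10 each side. A sample fully home has its centre at x +5, y 0, 40 above the desk. A foot 110 wide, 12 tall lies at x +35 to +85.
- stage_stop (a point): Middle of the end stop's face, at the stage's x +60, y 0, 40 above the desk. The stop is 74 wide, its top 51 above the desk, with a black knob to 61.
- clip_left (a joint): Sprung steel clip of the stage at its y +20, 14 wide, hinged at the end stop (x +66, 50 above the desk), reaching towards -x over the bed. 0 = down (5 above the bed), grows as its tip rides up: about 0.07 rad on a sample, pressing with 2 N. Its upturned lip, sloping 30 degrees, runs from x +25 (5 above the bed) to x +4 (17 above the bed).
- clip_right (a joint): The same clip at the stage's y -20.
- clip_left_tip (a point): Where the left clip presses: stage x +25, y +20.
- clip_right_tip (a point): Where the right clip presses: stage x +25, y -20.
- blue_plate_center (a point): Bystander, loose: blue sample plate, 110 x 60 x 8 mm. Its centre.
- red_plate_center (a point): Bystander, loose: red sample plate, 110 x 60 x 8 mm. Its centre.
- stylus: Bystander, loose: black pen stylus lying down, 160 long, 13 thick mm. Origin at its underside (its blunt end; it lies along +x).
- clay_car: Bystander, loose: small brown clay car model, 150 x 64 x 48 tall mm. Origin at its underside.
- steel_rule: Bystander, loose: steel rule, 200 x 26 x 4 mm. Origin at its underside.

How it is judged (in metres and radians):
On the way, in this order (a step that is already met when the one before it is completed fails the run):
1. the rod, through the rear hole, has pushed the sample so far that at least 40 mm stands out of the cassette's mouth, while still straight on the tongue (x of sample_center in the frame of cassette above 0.05 m and z of sample_center in the frame of cassette above 0.035 m and x of rod_tip in the frame of cassette above -0.03 m and y of rod_tip in the frame of cassette between -0.02 and 0.02 m and z of rod_tip in the frame of cassette between 0.026 and 0.054 m), for 0.1 s.
2. the rod is drawn out and lies on the desk (height (world z) of each of rod_grip, rod_tip below 0.035 m and distance between rod_tip and cassette_hole above 0.03 m and contact force between rod and the fingers below 0.05 N and linear speed of rod below 0.02 m/s), for 0.2 s.
3. the sample is home on the stage under both clips (x of sample_center in the frame of stage above 0.001 m and y of sample_center in the frame of stage between -0.009 and 0.009 m and z of sample_center in the frame of stage between 0.037 and 0.043 m and angle between the x axis of sample_center and the x axis of stage, either way round below 0.14 rad and value of joint each of clip_left, clip_right above 0.04 rad), for 0.2 s.
At the end, for the whole second after the job is handed in: The yellow sample lies on the stage's bed within 4 mm of the end stop, within 9 mm of the bed's middle line and 0.14 rad of square, both clips raised on it, at rest; the push rod lies on the desk at rest (both ends under 35 mm high), not touching the cassette (all of step 3 and linear speed of sample below 0.01 m/s and height (world z) of each of rod_grip, rod_tip below 0.035 m and contact force between rod and cassette below 0.05 N and linear speed of rod below 0.02 m/s).
It fails at once if a bystander is moved by more than 30 mm (distance of any of blue_plate_center, red_plate_center, stylus, clay_car, steel_rule from where it was at the start of the episode above 0.03 m).
It also fails if it takes over 58 s, if anything falls off the work surface, if the arm or the gripper's body presses on something with over 40 N, if the wrist force passes 120 N, or if a joint passes its speed limit or range.

## Robot

A 7-joint arm with a two-finger parallel gripper is mounted at the origin on the work surface. World frame = base frame: x ahead of the robot, y to its left, z up, the work surface at z = 0. Lengths are in mm, angles in rad, forces in N, time in s.
With the tool pointing down it reaches from about 400 to 875 mm from the base axis. Payload 6.5 kg.
Tool frame: the origin (TCP) lies at the very end of the fingers, on their centre line; the grasp point (between the pads) lies 19 mm behind it; x points along the fingers, z is the direction in which the jaws open and shut, and the axes are right-handed (so a half turn about x gives the same grasp; the last joint's range is limited). The gripper opens to 85 mm and grips with 20 to 120 N. Pads are 22 mm wide; open, the fingers measure 114 mm over their backs; the gripper's body (76 mm by 85 mm) begins 54 mm behind the grasp point. The pads swing forward as they close: fully open they stand 13 mm farther back than shut.
Start: joints at [-1.352, 0.536, -0.004, 1.538, 0.003, 1.067, -0.071], TCP at [182.623, 623.81, 231.29] pointing down, gripper open.
Joint ranges: [-2.7, 2.7], [-0.37, 2.16], [-1.27, 1.26], [0.24, 2.4], [-1.31, 4.45], [0.19, 1.91], [-2.76, 2.76]. Speed limits (rad/s): [2.39, 2.39, 3.14, 3.14, 3.14, 3.14, 3.14].

## Interface

Orientations are given as a unit quaternion [x, y, z, w].
In Python, from plant import robot gives the robot as it stands.
- The arm moves only by the tool step_arm, never from a script. Its argument "plan" is a list of rows, each an object of numbers: "claw": the closure, from 0 (fully open) to 1 (shut); "tx", "ty", "tz": the shift along the tool's x, y, z in cm; "roll": the turn about the tool's x in rad. A call has 1 to 8 rows; each row is the pose to reach, as a shift and turn from the pose measured when the call began, along the tool's axes at that moment; what a row does not reach only later rows make up. A row lasts 1/10 s, in which the tool goes at most 50 mm and 8.59 degrees, less where a joint would pass 70% of its speed; a pose out of reach is approached as far as the arm can. A call with a gripper value outside its range is refused whole. The fingers move at their own pace and stop on an object; the grip force is fixed at half the most. Time passes only in rows, so rows that repeat a pose let the fingers close. It gives the time, the measured TCP pose, the force and the opening at its end, in the units of the state.
- robot.sense(): the state, without advancing time (a new reading comes with each control period).
- robot.capture(name): name is "side" or "top" or "wrist"; returns a dict with "img" (420x560x3 uint8, red, green, blue), "fovy" (degrees; the focal length in pixels is half the picture's height over the tangent of half this angle, whatever the lens; pixels are square), "cx", "cy" (the principal point, pixels), "xyz" and "orientation" of the camera in the world; the wrist camera has in their place "T_tool_cam" (4x4, takes a point from camera to tool coordinates, whose origin is the TCP and whose axes are the tool frame's). Camera axes: x right, y down, z forward; pixel columns grow to the right and rows downward; lengths in mm; the calibration is good to about 2 mm. The wrist camera is an equidistant fisheye: a pixel r from the principal point sees the ray r / f radians off the axis. A picture is of the moment at which its call begins: read the wrist's pose just before it. There is no depth.
- robot.finish_job(): hands the job in, once; it reports no verdict.
The state is a dict: "time": time; "joint_pos": joint angles; "qd": joint speeds; "joint_torque": joint torques, N m; "eef_pos": TCP position; "tcp_rot": TCP orientation; "wrist_force": force on the tool from outside, world axes, zero at the start; "ft_torque": the same for the moment, N m; "opening": finger opening in mm.
Only numpy, scipy, OpenCV 4.12 (cv2) and the standard library are available. Lean on these libraries where they do the work, as an engineer would, in place of code of your own. Each camera call takes 0.05 s, during which the arm holds its last target. There are 200 camera calls.

## Working session

There is one attempt and no reset: what is moved stays moved. The work goes in short steps, Python scripts to look and compute and a tool call to move; the robot and the scene stay as the last step left them, time stands still between calls to the robot, and variables do not carry over. Pictures are saved under pics/ and viewed, about 8 in all and at most 12, crops included, and the job is handed in when it is done.

Besides the shell and the picture viewer there is one more tool, called after "Emit:" in YAML: its name, and indented under it one key for each argument. step_arm: Moves the arm, as the interface text tells. Its arguments: {"type":"object","properties":{"plan":{"type":"array"}},"required":["plan"]}

```bash
mkdir -p pics; ls; cat > h.py <<'E'
import numpy as np, cv2
from scipy.spatial.transform import Rotation as R
from plant import robot
def snap(n,f):
    s=robot.sense(); c=robot.capture(n); cv2.imwrite(f'pics/{f}.png',c['img'][...,::-1]); np.save(f'pics/{f}.npy',{'c':c,'s':s},allow_pickle=True); return c,s
def load(f):
    d=np.load(f'pics/{f}.npy',allow_pickle=True).item(); return d['c'],d['s']
E
python3 - <<'E'
from h import *
for n in ('top','side'):
    c,s=snap(n,n+'0'); print(n,{k:v for k,v in c.items() if k!='img'})
print(s)
E
```

```text
pics
top {'fovy': 48.944391469725005, 'cx': 271.1024948028359, 'cy': 208.43985694647554, 'xyz': array([ 403.81824749,   -3.14442546, 1166.54095714]), 'orientation': array([-0.69808568,  0.71280012, -0.04472572,  0.05091161])}
side {'fovy': 51.618500875151454, 'cx': 275.71976202151654, 'cy': 208.37865695652164, 'xyz': array([ 466.4840291 , -921.44041633,  644.9887865 ]), 'orientation': array([ 0.87457982, -0.06000183,  0.02988632, -0.48022571])}
{'time': 0.05, 'joint_pos': array([-1.35217352,  0.5372001 , -0.00440494,  1.53887417,  0.00260499,
        1.06730406, -0.07116387]), 'qd': array([ 0.00010684, -0.00134101, -0.00095942, -0.00237338, -0.00017742,
        0.00064404, -0.00116189]), 'joint_torque': array([ 2.72379526e-03, -5.85128796e+01,  1.05281912e+00, -2.60071099e+01,
        1.26776303e-02,  4.66180762e-03,  2.66616212e-05]), 'eef_pos': array([182.50193618, 623.18812885, 230.39101784]), 'tcp_rot': array([-0.42441494,  0.56635573,  0.42357698,  0.56541639]), 'wrist_force': array([0.09095335, 1.00019343, 0.63677708]), 'ft_torque': array([ 0.01082018, -0.02843798,  0.07425957]), 'opening': 85.4410273493119}
```

View pics/top0.png

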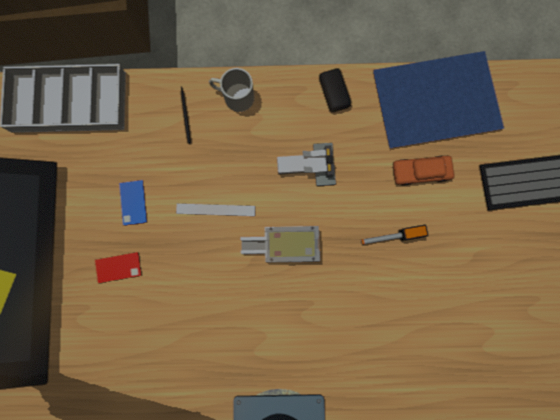

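View pics/side0.png

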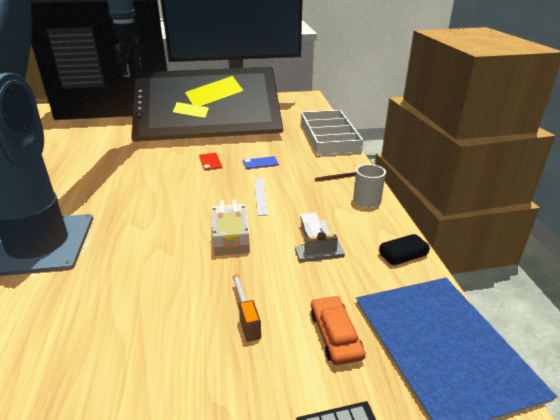

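The top view has the cassette at about (292,245) with its mouth to the left, and the rod at (363–428, 237) pointing left. The stage is at about (303,165), open to the left. The side view agrees. I'll enlarge the top view so I can measure on it.

```bash
cat >> h.py <<'E'
def ray(c,u,v):
    f=c['img'].shape[0]/2/np.tan(np.radians(c['fovy']/2)); r=R.from_quat(c['orientation']).as_matrix()
    return np.array(c['xyz']), r@np.array([(u-c['cx'])/f,(v-c['cy'])/f,1])
def onz(c,u,v,z):
    o,d=ray(c,u,v); return o+d*(z-o[2])/d[2]
def proj(c,p):
    f=c['img'].shape[0]/2/np.tan(np.radians(c['fovy']/2)); q=R.from_quat(c['orientation']).as_matrix().T@(np.array(p)-c['xyz'])
    return f*q[0]/q[2]+c['cx'],f*q[1]/q[2]+c['cy']
E
python3 - <<'E'
from h import *
c,s=load('top0')
for n,u,v,z in [('cass',292,245,58),('mouth',266,246,40),('rear',319,244,58),('grip',414,233,48),('tip',363,241,24),('bed',300,165,36),('stop',326,165,51),('blue',133,203,5),('car',423,170,40),('base',280,420,0)]: print(n,onz(c,u,v,z).round(0))
im=c['img'][135:279,230:440]
im=cv2.resize(im,None,fx=3.8,fy=3.8,interpolation=cv2.INTER_CUBIC)
cv2.imwrite('pics/crop.png',np.clip(im[...,::-1]*1.5,0,255))
print(R.from_quat(s['tcp_rot']).as_matrix().round(3))
E
```

```text
cass [465. -43.  58.]
mouth [465.  19.  40.]
rear [ 466. -108.   58.]
grip [ 489. -340.   48.]
tip [ 473. -220.   24.]
bed [666. -69.  36.]
stop [ 661. -133.   51.]
blue [584. 358.   5.]
car [ 646. -374.   40.]
base [50. -6.  0.]
[[-0.    -0.96   0.281]
 [-0.002  0.281  0.96 ]
 [-1.    -0.    -0.002]][ WARN:0@0.274] global loadsave.cpp:1063 imwrite_ Unsupported depth image for selected encoder is fallbacked to CV_8U.
```

View pics/crop.png

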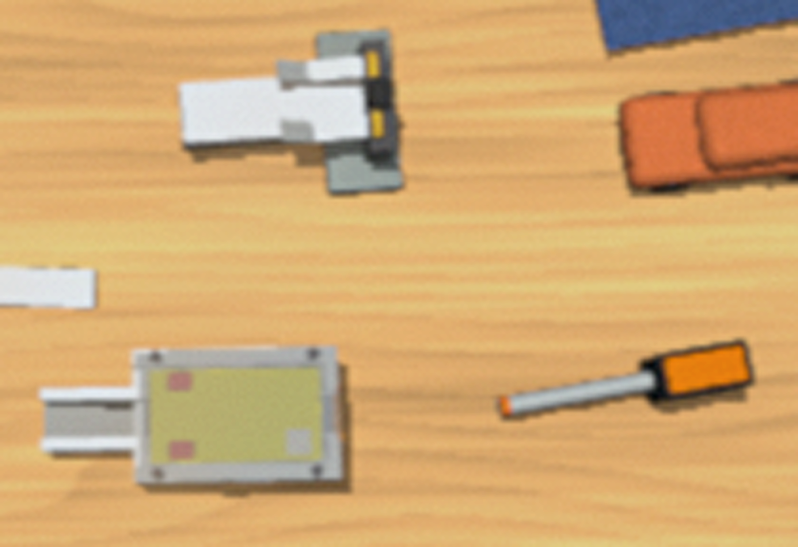

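The crop shows:
- Cassette roof corners: about (134,350), (336,347), (342,481), (138,486).
- Tongue end: (40,390)–(41,452).
- Rod: tip at (503,405), handle centre about (700,370).
- Bed end: (180,84)–(185,145).
- Stage foot: (316,33), (389,30), (402,187), (329,192).

```bash
python3 - <<'E'
from h import *
c,s=load('top0')
def P(U,V,z): return onz(c,(U+.5)/3.8-.5+230,(V+.5)/3.8-.5+135,z)
for n,pts,z in [('roof',[(134,350),(336,347),(342,481),(138,486)],58),('tongue',[(40,390),(41,452)],36),('tip',[(503,405)],24),('rodbase',[(655,380)],24),('handle',[(645,362),(745,342),(752,380),(655,400)],48),('bed',[(180,84),(185,145)],36),('foot',[(316,33),(389,30),(402,187),(329,192)],12),('rule',[(95,270),(95,306)],4)]:
    q=np.array([P(u,v,z) for u,v in pts]); print(n,q[:,:2].round(1).tolist(),'mean',q.mean(0).round(1))
E
```

```text
roof [[510.7, 20.9], [509.9, -107.2], [425.4, -108.1], [424.9, 20.0]] mean [467.7 -43.6  58. ]
tongue [[488.2, 82.6], [448.3, 82.4]] mean [468.2  82.5  36. ]
tip [[473.0, -217.6]] mean [ 473.  -217.6   24. ]
rodbase [[487.2, -317.0]] mean [ 487.2 -317.    24. ]
handle [[497.1, -304.7], [508.5, -369.2], [484.1, -372.0], [472.7, -309.7]] mean [ 490.6 -338.9   48. ]
bed [[688.6, -12.2], [647.4, -14.6]] mean [668.  -13.4  36. ]
foot [[727.9, -105.2], [728.8, -154.7], [620.7, -159.2], [618.4, -110.4]] mean [ 673.9 -132.4   12. ]
rule [[570.2, 47.2], [545.9, 47.6]] mean [558.1  47.4   4. ]
```

```bash
cat >> h.py <<'E'
def go(x,y,z,yaw):   # yaw (deg) of the tool z axis; prints the shift (cm) and roll (rad)
    s=robot.sense(); r=R.from_quat(s['tcp_rot']).as_matrix(); d=r.T@(np.array([x,y,z])-s['eef_pos'])/10
    y0=np.degrees(np.arctan2(r[1,2],r[0,2])); k=(y0-yaw+180)%360-180
    print('t',round(s['time'],2),'at',np.round(s['eef_pos'],1),'yaw',round(y0,2),'| tx ty tz',d.round(2),'roll',round(np.radians(k),3),'F',np.round(s['wrist_force'],1),'open',round(s['opening'],1),'q7',round(s['joint_pos'][6],2))
E
python3 -c "
from h import *
go(480,330,250,40)"
```

```text
t 0.1 at [182.5 623.3 230.5] yaw 73.69 | tx ty tz [ -1.92 -36.79 -19.79] roll 0.588 F [ 0.  -0.1  0.4] open 85.8 q7 -0.07
```

Emit:
step_arm:
  plan:
    - {"tx":-1.9,"ty":-36.8,"tz":-19.8,"roll":0.59,"claw":0}
    - {"tx":-1.9,"ty":-36.8,"tz":-19.8,"roll":0.59,"claw":0}
    - {"tx":-1.9,"ty":-36.8,"tz":-19.8,"roll":0.59,"claw":0}
    - {"tx":-1.9,"ty":-36.8,"tz":-19.8,"roll":0.59,"claw":0}
    - {"tx":-1.9,"ty":-36.8,"tz":-19.8,"roll":0.59,"claw":0}
    - {"tx":-1.9,"ty":-36.8,"tz":-19.8,"roll":0.59,"claw":0}
    - {"tx":-1.9,"ty":-36.8,"tz":-19.8,"roll":0.59,"claw":0}
    - {"tx":-1.9,"ty":-36.8,"tz":-19.8,"roll":0.59,"claw":0}

```text
time: 0.9
eef_pos: [467.8, 341.2, 248.9]
tcp_rot: [-0.242, 0.665, 0.241, 0.664]
wrist_force: [1.3, 0.0, 0.4]
opening: 85.3
```

```bash
python3 -c "
from h import *
go(560,-50,280,0)"
```

```text
t 0.9 at [467.8 341.2 248.9] yaw 39.89 | tx ty tz [ -3.05 -35.93 -18.02] roll 0.696 F [1.3 0.  0.4] open 85.3 q7 0.08
```

Emit:
step_arm:
  plan:
    - {"tx":-3,"ty":-35.9,"tz":-18,"roll":0.7,"claw":0}
    - {"tx":-3,"ty":-35.9,"tz":-18,"roll":0.7,"claw":0}
    - {"tx":-3,"ty":-35.9,"tz":-18,"roll":0.7,"claw":0}
    - {"tx":-3,"ty":-35.9,"tz":-18,"roll":0.7,"claw":0}
    - {"tx":-3,"ty":-35.9,"tz":-18,"roll":0.7,"claw":0}
    - {"tx":-3,"ty":-35.9,"tz":-18,"roll":0.7,"claw":0}
    - {"tx":-3,"ty":-35.9,"tz":-18,"roll":0.7,"claw":0}
    - {"tx":-3,"ty":-35.9,"tz":-18,"roll":0.7,"claw":0}

```text
time: 1.7
eef_pos: [558.8, -46.9, 279.2]
tcp_rot: [0.001, 0.707, -0.002, 0.707]
wrist_force: [1.3, -0.2, -0.2]
opening: 85.2
```

```bash
python3 -c "
from h import *
c,s=snap('wrist','w1'); print({k:v for k,v in c.items() if k!='img'})
go(491,-339,150,8.2)"
```

```text
{'fovy': 65.70646984690485, 'cx': 277.5603556576849, 'cy': 210.016650464148, 'T_tool_cam': array([[-3.79721390e-05, -3.00161629e-01,  9.53888356e-01,
        -1.42786625e+02],
       [-3.21025100e-04, -9.53888303e-01, -3.00161626e-01,
         7.78694911e+01],
       [ 9.99999948e-01, -3.17619884e-04, -6.01382379e-05,
         5.97468141e-01],
       [ 0.00000000e+00,  0.00000000e+00,  0.00000000e+00,
         1.00000000e+00]])}
t 1.75 at [559.8 -57.9 280.5] yaw -0.82 | tx ty tz [ 13.26 -28.1   -6.51] roll -0.157 F [ 0.  -7.5  2.7] open 85.5 q7 0.19
```

View pics/w1.png

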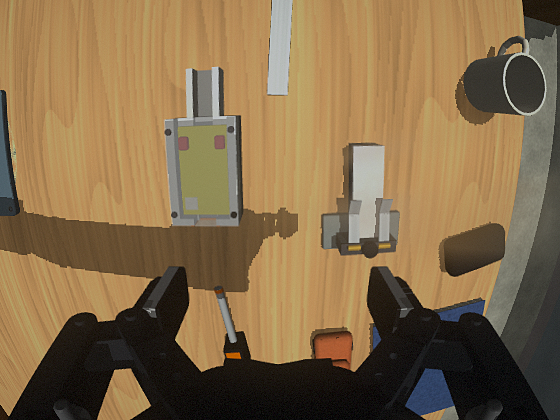

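The wrist view shows the cassette at (167–241, 117–227), with its tongue end at (186–222, 68) and its mouth towards +y. The bed end is at (350–384, 144) and the rod tip at (219,290).

```bash
cat >> h.py <<'E'
def wz(c,s,u,v,z):
    f=c['img'].shape[0]/2/np.tan(np.radians(c['fovy']/2)); du,dv=u-c['cx'],v-c['cy']; r=np.hypot(du,dv); t=r/f
    d=np.array([np.sin(t)*du/r,np.sin(t)*dv/r,np.cos(t)]); T=c['T_tool_cam']; A=R.from_quat(s['tcp_rot']).as_matrix()
    o=A@T[:3,3]+s['eef_pos']; d=A@T[:3,:3]@d; return o+d*(z-o[2])/d[2]
E
python3 -c "
from h import *
c,s=load('w1'); print(s['eef_pos'])
for n,p,z in [('roof',[(166,120),(241,116),(241,226),(171,226)],58),('tongue',[(186,68),(222,67)],36),('tip',[(219,290)],24),('bed',[(350,144),(384,145)],36),('stopknob',[(370,248)],61),('foot',[(322,211),(399,211)],12)]:
    q=np.array([wz(c,s,u,v,z) for u,v in p]); print(n,q[:,:2].round(1).tolist(),q.mean(0).round(1))
"
```

```text
[558.8388083  -46.90532227 279.22051544]
roof [[431.3, 25.0], [519.0, 25.5], [515.2, -103.9], [427.0, -104.3]] [473.1 -39.4  58. ]
tongue [[450.7, 86.7], [494.7, 84.9]] [472.7  85.8  36. ]
tip [[474.2, -215.2]] [ 474.2 -215.2   24. ]
bed [[646.5, -7.8], [690.0, -7.6]] [668.3  -7.7  36. ]
stopknob [[674.4, -133.1]] [ 674.4 -133.1   61. ]
foot [[618.2, -100.0], [727.5, -100.4]] [ 672.8 -100.2   12. ]
```

Emit:
step_arm:
  plan:
    - {"tx":13.2,"ty":-28.1,"tz":-6.5,"roll":-0.157,"claw":0}
    - {"tx":13.2,"ty":-28.1,"tz":-6.5,"roll":-0.157,"claw":0}
    - {"tx":13.2,"ty":-28.1,"tz":-6.5,"roll":-0.157,"claw":0}
    - {"tx":13.2,"ty":-28.1,"tz":-6.5,"roll":-0.157,"claw":0}
    - {"tx":13.2,"ty":-28.1,"tz":-6.5,"roll":-0.157,"claw":0}
    - {"tx":13.2,"ty":-28.1,"tz":-6.5,"roll":-0.157,"claw":0}
    - {"tx":13.2,"ty":-28.1,"tz":-6.5,"roll":-0.157,"claw":0}
    - {"tx":13.2,"ty":-28.1,"tz":-6.5,"roll":-0.157,"claw":0}

```text
time: 2.55
eef_pos: [487.4, -343.2, 148.9]
tcp_rot: [-0.051, 0.706, 0.045, 0.705]
wrist_force: [-0.3, -0.2, 0.2]
opening: 85.2
```

```bash
python3 -c "
from h import *
c,s=snap('wrist','w2')
go(491,-339,8,8.2)"
```

```text
t 2.6 at [ 489.3 -340.5  149.5] yaw 7.95 | tx ty tz [14.15  0.24  0.21] roll -0.004 F [ 0.7  0.4 -0.6] open 85.5 q7 0.95
```

View pics/w2.png

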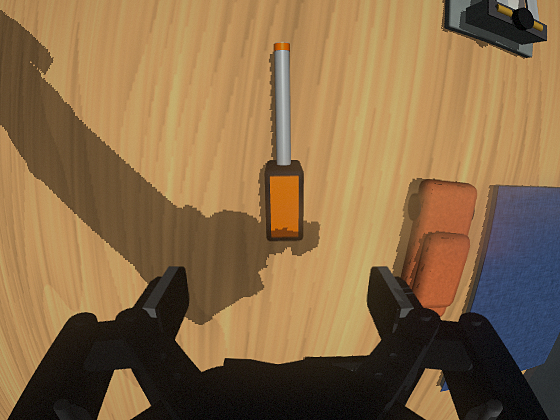

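The rod lies straight in view: tip at about (282,43), handle top (267–302, 165–240). The fingers will straddle it, and the car is well to the right.

```bash
python3 -c "
from h import *
c,s=load('w2'); print(s['eef_pos'])
for n,p,z in [('tip',[(282,44)],24),('base',[(284,165)],24),('handle',[(267,166),(302,165),(303,238),(268,239)],48)]:
    q=np.array([wz(c,s,u,v,z) for u,v in p]); print(n,q[:,:2].round(1).tolist(),q.mean(0).round(1))
go(490,-339,8,8.2)
"
```

```text
[ 487.40144423 -343.15090891  148.85818859]
tip [[473.4, -211.6]] [ 473.4 -211.6   24. ]
base [[488.8, -310.9]] [ 488.8 -310.9   24. ]
handle [[475.1, -309.3], [501.3, -304.9], [511.5, -363.8], [483.4, -368.5]] [ 492.8 -336.6   48. ]
t 2.6 at [ 489.3 -340.5  149.5] yaw 7.95 | tx ty tz [14.15  0.25  0.11] roll -0.004 F [ 0.7  0.4 -0.6] open 85.5 q7 0.95
```

Emit:
step_arm:
  plan:
    - {"tx":4,"ty":0.25,"tz":0.25,"roll":-0.01,"claw":0}
    - {"tx":8,"ty":0.25,"tz":0.25,"roll":-0.01,"claw":0}
    - {"tx":11,"ty":0.25,"tz":0.25,"roll":-0.01,"claw":0}
    - {"tx":13,"ty":0.25,"tz":0.25,"roll":-0.01,"claw":0}
    - {"tx":14.2,"ty":0.25,"tz":0.25,"roll":-0.01,"claw":0}
    - {"tx":14.2,"ty":0.25,"tz":0.25,"roll":-0.01,"claw":0.2}
    - {"tx":14.2,"ty":0.25,"tz":0.25,"roll":-0.01,"claw":0.6}
    - {"tx":14.2,"ty":0.25,"tz":0.25,"roll":-0.01,"claw":1}

```text
time: 3.4
eef_pos: [492.4, -339.2, 8.9]
tcp_rot: [-0.056, 0.705, 0.049, 0.706]
wrist_force: [-0.5, 0.1, 0.4]
opening: 43.9
```

Emit:
step_arm:
  plan:
    - {"tx":0,"claw":1}
    - {"tx":0,"claw":1}
    - {"tx":0,"claw":1}
    - {"tx":0,"claw":1}
    - {"tx":0,"claw":1}

```text
schema error: expected keys claw, tx, ty, tz, roll
```

```bash
python3 -c "
from h import *
go(490,-339,23,0)
"
```

```text
t 3.4 at [ 492.4 -339.2    8.9] yaw 8.54 | tx ty tz [-1.41  0.04 -0.24] roll 0.149 F [-0.5  0.1  0.4] open 43.9 q7 1.04
```

Emit:
step_arm:
  plan:
    - {"tx":0,"ty":0,"tz":0,"roll":0,"claw":1}
    - {"tx":0,"ty":0,"tz":0,"roll":0,"claw":1}
    - {"tx":0,"ty":0,"tz":0,"roll":0,"claw":1}
    - {"tx":0,"ty":0,"tz":0,"roll":0,"claw":1}
    - {"tx":-0.8,"ty":0,"tz":0,"roll":0,"claw":1}
    - {"tx":-1.6,"ty":0,"tz":0,"roll":0,"claw":1}
    - {"tx":-1.6,"ty":0,"tz":0,"roll":0,"claw":1}
    - {"tx":-1.6,"ty":0,"tz":0,"roll":0,"claw":1}

```text
time: 4.2
eef_pos: [492.6, -339.1, 25.2]
tcp_rot: [-0.056, 0.705, 0.049, 0.706]
wrist_force: [-0.1, -0.4, -1.9]
opening: 29.2
```

```bash
python3 -c "
from h import *
go(470,-290,24,0)
"
```

```text
t 4.2 at [ 492.6 -339.1   25.2] yaw 8.54 | tx ty tz [ 0.07  5.19 -1.5 ] roll 0.149 F [-0.1 -0.4 -1.9] open 29.2 q7 1.03
```

Emit:
step_arm:
  plan:
    - {"tx":0,"ty":2,"tz":-0.6,"roll":0.06,"claw":1}
    - {"tx":0,"ty":4,"tz":-1.2,"roll":0.12,"claw":1}
    - {"tx":0,"ty":5.2,"tz":-1.5,"roll":0.149,"claw":1}
    - {"tx":0,"ty":5.2,"tz":-1.5,"roll":0.149,"claw":1}
    - {"tx":0,"ty":5.2,"tz":-1.5,"roll":0.149,"claw":1}
    - {"tx":0,"ty":5.2,"tz":-1.5,"roll":0.149,"claw":1}

```text
time: 4.8
eef_pos: [470.6, -291.2, 25.0]
tcp_rot: [-0.004, 0.706, -0.004, 0.708]
wrist_force: [0.3, -0.5, -0.6]
opening: 29.5
```

```bash
python3 -c "
from h import *
c,s=snap('wrist','w3')
d,_=snap('side','s3')
a=cv2.resize(c['img'][0:300,120:420],None,fx=1.333,fy=1.333,interpolation=cv2.INTER_CUBIC)
b=cv2.resize(d['img'][195:345,195:295],(267,400),interpolation=cv2.INTER_CUBIC)
cv2.imwrite('pics/m3.png',np.hstack([a,b])[...,::-1])
go(470,-290,24,0)
"
```

```text
t 4.9 at [ 470.3 -290.9   24.8] yaw -0.02 | tx ty tz [ 0.08  0.09 -0.03] roll -0.0 F [ 0.4 -0.9 -0.9] open 29.3 q7 0.89
```

View pics/m3.png

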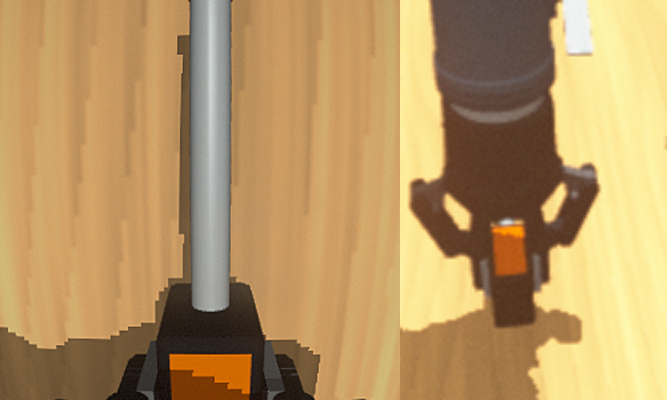

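The wrist view shows the rod straight along the tool axis (centre column about 210 along its whole length) with the handle square in the jaws. The tip is out of frame, so I'll check tip against hole with the top camera.

```bash
python3 -c "
from h import *
c,s=snap('top','t4')
im=cv2.resize(c['img'][195:295,230:400],None,fx=4.7,fy=4.7,interpolation=cv2.INTER_CUBIC)
cv2.imwrite('pics/t4c.png',np.clip(im[...,::-1].astype(float)*1.5,0,255).astype('uint8'))
"
```

```text
(no output)
```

View pics/t4c.png

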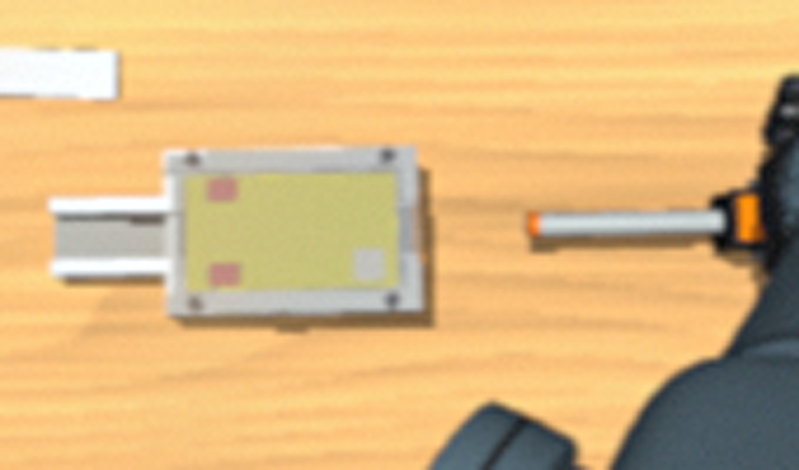

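The top view shows the rod tip at (533,223) and the rod meeting the handle at (722,222). The tongue end spans (50, 199–277) and the roof corners are (164,152), (415,147), (424,313), (169,317).

```bash
python3 -c "
from h import *
c,s=load('t4')
def P(U,V,z): return onz(c,(U+.5)/4.7-.5+230,(V+.5)/4.7-.5+195,z)
for n,p,z in [('roof',[(164,152),(415,147),(424,313),(169,317)],58),('screws',[(193,159),(387,155),(392,299),(196,302)],58),('tongueEnd',[(50,199),(50,277)],36),('tongueRoot',[(166,199),(168,277)],36),('sample',[(186,174),(398,172),(402,290),(190,293)],44),('tip',[(533,223)],40),('base',[(722,222)],40)]:
    q=np.array([P(u,v,z) for u,v in p]); print(n,q[:,:2].round(1).tolist(),'mean',q.mean(0).round(1))
"
```

```text
roof [[510.2, 21.9], [510.0, -106.9], [425.4, -108.6], [426.0, 20.9]] mean [467.9 -43.2  58. ]
screws [[506.3, 7.1], [506.2, -92.4], [432.8, -92.6], [433.3, 7.0]] mean [469.7 -42.7  58. ]
tongueEnd [[488.9, 82.3], [448.4, 82.8]] mean [468.6  82.6  36. ]
tongueRoot [[487.7, 21.8], [447.1, 21.5]] mean [467.4  21.6  36. ]
sample [[499.8, 11.0], [498.6, -98.9], [437.7, -99.0], [438.4, 10.1]] mean [468.6 -44.2  44. ]
tip [[470.9, -168.3]] mean [ 470.9 -168.3   40. ]
base [[469.4, -266.0]] mean [ 469.4 -266.    40. ]
```

Emit:
step_arm:
  plan:
    - {"tx":0,"ty":0,"tz":-0.15,"roll":-0.009,"claw":1}
    - {"tx":0,"ty":1,"tz":-0.17,"roll":-0.009,"claw":1}
    - {"tx":0,"ty":2.5,"tz":-0.17,"roll":-0.009,"claw":1}
    - {"tx":0,"ty":4,"tz":-0.17,"roll":-0.009,"claw":1}
    - {"tx":0,"ty":5,"tz":-0.17,"roll":-0.009,"claw":1}
    - {"tx":0,"ty":6,"tz":-0.17,"roll":-0.009,"claw":1}
    - {"tx":0,"ty":6.2,"tz":-0.17,"roll":-0.009,"claw":1}
    - {"tx":0,"ty":6.2,"tz":-0.17,"roll":-0.009,"claw":1}

```text
time: 5.75
eef_pos: [468.7, -228.4, 24.2]
tcp_rot: [-0.007, 0.706, -0.0, 0.708]
wrist_force: [-0.1, -0.4, 0.2]
opening: 29.1
```

```bash
python3 -c "
from h import *
c,s=snap('wrist','w5')
go(469,-159,24.8,0.5)
"
```

```text
t 5.8 at [ 468.6 -229.1   24.3] yaw 0.5 | tx ty tz [-0.12  7.01  0.1 ] roll -0.0 F [-0.2 -0.2 -0.4] open 29.2 q7 0.82
```

View pics/w5.png

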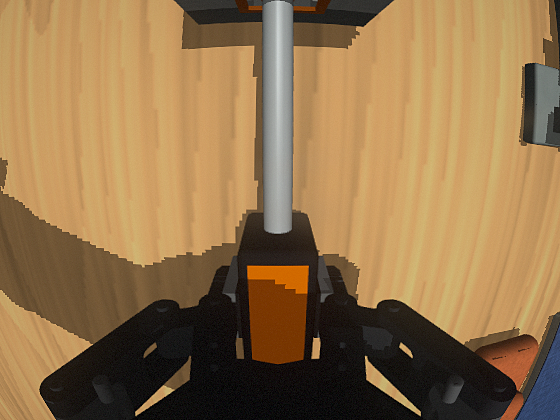

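The rod goes into the hole. The orange edging spans columns 237–330 and the rod is at column 278, about 1.5 mm left of centre. I'll nudge it 1 mm right and push on.

Emit:
step_arm:
  plan:
    - {"tx":-0.05,"ty":0.5,"tz":0.1,"roll":0,"claw":1}
    - {"tx":-0.05,"ty":1.5,"tz":0.1,"roll":0,"claw":1}
    - {"tx":-0.05,"ty":2.5,"tz":0.1,"roll":0,"claw":1}
    - {"tx":-0.05,"ty":3.5,"tz":0.1,"roll":0,"claw":1}
    - {"tx":-0.05,"ty":4.5,"tz":0.1,"roll":0,"claw":1}

```text
time: 6.3
eef_pos: [470.3, -187.9, 25.3]
tcp_rot: [-0.008, 0.705, -0.004, 0.709]
wrist_force: [-0.7, -9.7, 0.6]
opening: 29.5
```

```bash
python3 -c "
from h import *
go(469.5,-159,24.8,0.5)
"
```

```text
t 6.3 at [ 470.3 -187.9   25.3] yaw 0.3 | tx ty tz [ 0.    2.89 -0.06] roll -0.003 F [-0.7 -9.7  0.6] open 29.5 q7 0.75
```

Emit:
step_arm:
  plan:
    - {"tx":0,"ty":1,"tz":-0.05,"roll":0,"claw":1}
    - {"tx":0,"ty":2,"tz":-0.05,"roll":0,"claw":1}
    - {"tx":0,"ty":2.8,"tz":-0.05,"roll":0,"claw":1}
    - {"tx":0,"ty":3.1,"tz":-0.05,"roll":0,"claw":1}
    - {"tx":0,"ty":3.1,"tz":-0.05,"roll":0,"claw":1}
    - {"tx":0,"ty":3.1,"tz":-0.05,"roll":0,"claw":1}

```text
time: 6.9
eef_pos: [470.8, -159.9, 25.7]
tcp_rot: [-0.008, 0.704, -0.006, 0.711]
wrist_force: [0.7, -8.1, 2.4]
opening: 29.6
```

```bash
python3 -c "
from h import *
c,s=snap('top','t6')
im=cv2.resize(c['img'][195:295,215:385],None,fx=4.7,fy=4.7,interpolation=cv2.INTER_CUBIC)
cv2.imwrite('pics/t6c.png',np.clip(im[...,::-1].astype(float)*1.5,0,255).astype('uint8'))
go(469.5,-300,24.8,0.5)
"
```

```text
t 6.95 at [ 470.7 -159.8   25.6] yaw 0.14 | tx ty tz [  0.37 -14.01  -0.16] roll -0.006 F [ 0.4 -7.5  1.6] open 29.3 q7 0.7
```

View pics/t6c.png

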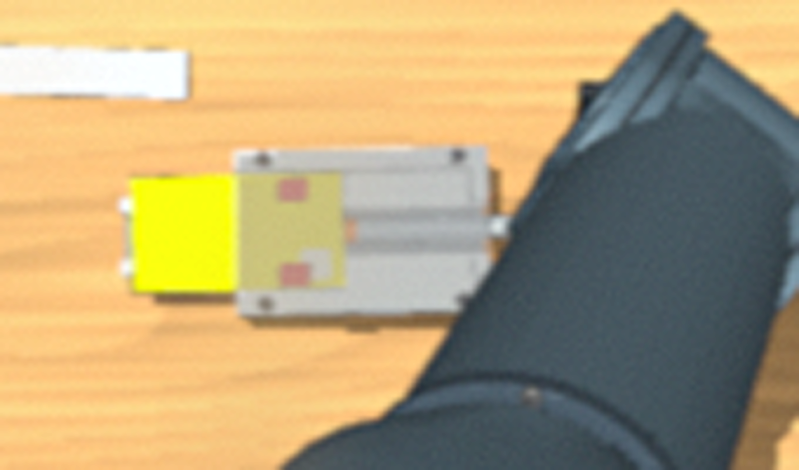

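The sample now stands about 54 mm out (bright part, columns 132–237) and is straight on the tongue. The orange rod tip is behind it at (348,230). Now I'll withdraw the rod.

Emit:
step_arm:
  plan:
    - {"tx":0,"ty":-1.5,"tz":-0.05,"roll":0,"claw":1}
    - {"tx":0.05,"ty":-4,"tz":-0.05,"roll":0,"claw":1}
    - {"tx":0.05,"ty":-7,"tz":-0.05,"roll":0,"claw":1}
    - {"tx":0.05,"ty":-10.5,"tz":-0.05,"roll":0,"claw":1}
    - {"tx":0.05,"ty":-14,"tz":-0.05,"roll":0,"claw":1}
    - {"tx":0.05,"ty":-17,"tz":-0.05,"roll":0,"claw":1}
    - {"tx":0.8,"ty":-17.5,"tz":-0.05,"roll":0,"claw":1}
    - {"tx":0.8,"ty":-17.5,"tz":-0.05,"roll":0,"claw":1}

```text
time: 7.75
eef_pos: [469.8, -335.5, 20.4]
tcp_rot: [-0.007, 0.704, -0.007, 0.71]
wrist_force: [0.1, 0.5, -2.0]
opening: 29.2
```

```bash
python3 -c "
from h import *
go(469.5,-335,9.3,0.5)
"
```

```text
t 7.75 at [ 469.8 -335.5   20.4] yaw 0.01 | tx ty tz [ 1.11  0.08 -0.04] roll -0.008 F [ 0.1  0.5 -2. ] open 29.2 q7 0.94
```

Emit:
step_arm:
  plan:
    - {"tx":0.6,"ty":0,"tz":0,"roll":0,"claw":1}
    - {"tx":1.0,"ty":0,"tz":0,"roll":0,"claw":1}
    - {"tx":1.15,"ty":0,"tz":0,"roll":0,"claw":1}
    - {"tx":1.15,"ty":0,"tz":0,"roll":0,"claw":1}
    - {"tx":1.15,"ty":0,"tz":0,"roll":0,"claw":0.5}
    - {"tx":1.15,"ty":0,"tz":0,"roll":0,"claw":0}
    - {"tx":1.15,"ty":0,"tz":0,"roll":0,"claw":0}
    - {"tx":1.15,"ty":0,"tz":0,"roll":0,"claw":0}

```text
time: 8.55
eef_pos: [470.0, -335.5, 8.7]
tcp_rot: [-0.007, 0.704, -0.007, 0.71]
wrist_force: [-0.4, 0.2, -0.2]
opening: 83.3
```

Emit:
step_arm:
  plan:
    - {"tx":0,"ty":0,"tz":0,"roll":0,"claw":0}
    - {"tx":0,"ty":0,"tz":0,"roll":0,"claw":0}
    - {"tx":-3,"ty":0,"tz":0,"roll":0,"claw":0}
    - {"tx":-8,"ty":0,"tz":0,"roll":0,"claw":0}
    - {"tx":-13,"ty":0,"tz":0,"roll":0,"claw":0}
    - {"tx":-14,"ty":0,"tz":0,"roll":0,"claw":0}
    - {"tx":-14,"ty":0,"tz":0,"roll":0,"claw":0}

```text
time: 9.25
eef_pos: [470.0, -333.3, 150.7]
tcp_rot: [-0.008, 0.703, -0.007, 0.711]
wrist_force: [0.3, -0.8, -0.9]
opening: 85.3
```

```bash
python3 -c "
from h import *
go(480,-60,150,0.3)
"
```

```text
t 9.25 at [ 470.  -333.3  150.7] yaw 0.05 | tx ty tz [-0.51 27.33  1.02] roll -0.004 F [ 0.3 -0.8 -0.9] open 85.3 q7 0.85
```

Emit:
step_arm:
  plan:
    - {"tx":-0.5,"ty":38.3,"tz":0,"roll":0,"claw":0}
    - {"tx":-0.5,"ty":38.3,"tz":0,"roll":0,"claw":0}
    - {"tx":-0.5,"ty":38.3,"tz":0,"roll":0,"claw":0}
    - {"tx":-0.5,"ty":38.3,"tz":0,"roll":0,"claw":0}
    - {"tx":-0.5,"ty":38.3,"tz":0,"roll":0,"claw":0}
    - {"tx":-0.5,"ty":38.3,"tz":0,"roll":0,"claw":0}
    - {"tx":-0.5,"ty":38.3,"tz":0,"roll":0,"claw":0}
    - {"tx":-0.5,"ty":38.3,"tz":0,"roll":0,"claw":0}

```text
time: 10.05
eef_pos: [468.1, 53.5, 145.8]
tcp_rot: [-0.009, 0.704, -0.006, 0.71]
wrist_force: [1.3, 0.1, 0.8]
opening: 85.4
```

Emit:
step_arm:
  plan:
    - {"tx":0,"ty":0,"tz":0,"roll":0,"claw":0}
    - {"tx":0,"ty":0,"tz":0,"roll":0,"claw":0}

```text
time: 10.25
eef_pos: [466.7, 54.1, 144.3]
tcp_rot: [-0.011, 0.705, -0.005, 0.709]
wrist_force: [-0.4, -0.5, -0.1]
opening: 85.4
```

```bash
python3 -c "
from h import *
c,s=snap('wrist','w7')
d,_=snap('top','t7')
b=cv2.resize(d['img'][190:310,215:440],None,fx=2.4,fy=2.4)
cv2.imwrite('pics/m7.png',np.vstack([c['img'][:300],b[:,:]if b.shape[1]==560 else cv2.resize(b,(560,299))])[...,::-1])
print(R.from_quat(s['tcp_rot']).as_matrix().round(4).tolist())
go(470,50,18,0.3)
"
```

```text
[[0.0063, -0.0072, 1.0], [-0.0227, 0.9997, 0.0074], [-0.9997, -0.0228, 0.0061]]
t 10.35 at [467.4  51.9 145. ] yaw 0.17 | tx ty tz [12.7   0.1   0.16] roll -0.002 F [ 0.2 -0.4 -0.5] open 85.3 q7 0.06
```

View pics/m7.png

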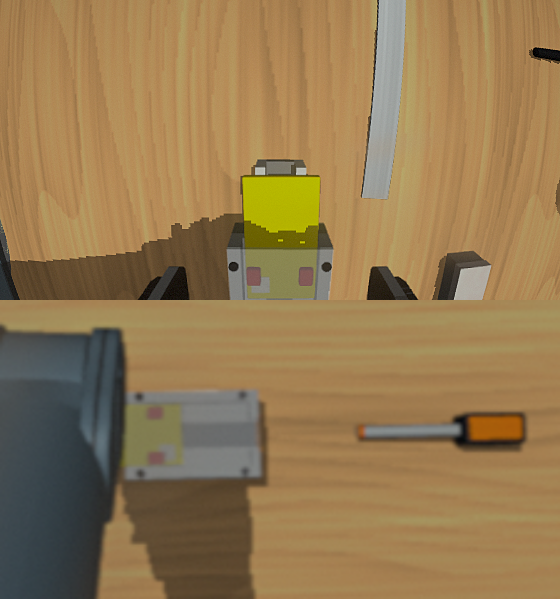

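The rod lies free on the desk, well behind the cassette (lower picture, 360–525, 430). In the wrist picture the sample's front edge runs from (243,177) to (320,177).

```bash
python3 -c "
from h import *
c,s=load('w7'); print(s['eef_pos'])
q=np.array([wz(c,s,u,v,44) for u,v in [(243,177),(320,177)]]); print(q.round(1).tolist(),q.mean(0))
q=np.array([wz(c,s,u,v,58) for u,v in [(228,248),(331,248)]]); print(q.round(1).tolist(),q.mean(0))
go(469,52,18,0.3)
"
```

```text
[466.69153349  54.05449492 144.28050309]
[[441.4, 79.6, 44.0], [500.2, 80.0, 44.0]] [470.77787679  79.78811685  44.        ]
[[429.5, 26.5, 58.0], [509.7, 26.8, 58.0]] [469.58917111  26.65214463  58.        ]
t 10.35 at [467.4  51.9 145. ] yaw 0.17 | tx ty tz [12.7   0.3   0.06] roll -0.002 F [ 0.2 -0.4 -0.5] open 85.3 q7 0.06
```

Emit:
step_arm:
  plan:
    - {"tx":4,"ty":0.1,"tz":0.15,"roll":0,"claw":0}
    - {"tx":8,"ty":0.2,"tz":0.15,"roll":0,"claw":0}
    - {"tx":11,"ty":0.3,"tz":0.15,"roll":0,"claw":0}
    - {"tx":12.5,"ty":0.3,"tz":0.15,"roll":0,"claw":0}
    - {"tx":12.7,"ty":0.3,"tz":0.15,"roll":0,"claw":0}
    - {"tx":12.7,"ty":0.3,"tz":0.15,"roll":0,"claw":0.15}
    - {"tx":12.7,"ty":0.3,"tz":0.15,"roll":0,"claw":0.3}
    - {"tx":12.7,"ty":0.3,"tz":0.15,"roll":0,"claw":0.6}

```text
time: 11.15
eef_pos: [470.5, 51.3, 19.3]
tcp_rot: [-0.009, 0.704, -0.007, 0.71]
wrist_force: [-0.3, -1.3, 5.1]
opening: 58.5
```

Emit:
step_arm:
  plan:
    - {"tx":0,"ty":0,"tz":0,"roll":0,"claw":1}
    - {"tx":0,"ty":0,"tz":0,"roll":0,"claw":1}
    - {"tx":0,"ty":0,"tz":0,"roll":0,"claw":1}
    - {"tx":0,"ty":0,"tz":0,"roll":0,"claw":1}

```text
time: 11.55
eef_pos: [470.4, 51.4, 19.4]
tcp_rot: [-0.009, 0.704, -0.007, 0.71]
wrist_force: [-0.8, -0.1, -2.5]
opening: 58.6
```

```bash
python3 -c "
from h import *
s=robot.sense(); print(R.from_quat(s['tcp_rot']).as_matrix().round(4).tolist(), s['ft_torque'])
go(469.7,132,18,0.3)
"
```

```text
[[0.0092, -0.0018, 1.0], [-0.0228, 0.9997, 0.002], [-0.9997, -0.0228, 0.0092]] [-0.09742459  0.20480689 -0.02939458]
t 11.55 at [470.4  51.4  19.4] yaw 0.11 | tx ty tz [-0.05  8.06 -0.06] roll -0.003 F [-0.8 -0.1 -2.5] open 58.6 q7 0.21
```

Emit:
step_arm:
  plan:
    - {"tx":0,"ty":0.8,"tz":-0.05,"roll":0,"claw":1}
    - {"tx":0,"ty":2,"tz":-0.05,"roll":0,"claw":1}
    - {"tx":0,"ty":3.2,"tz":-0.05,"roll":0,"claw":1}
    - {"tx":-0.05,"ty":4.4,"tz":-0.05,"roll":0,"claw":1}
    - {"tx":-0.05,"ty":5.6,"tz":-0.05,"roll":0,"claw":1}
    - {"tx":-0.05,"ty":6.8,"tz":-0.05,"roll":0,"claw":1}
    - {"tx":-0.1,"ty":7.8,"tz":-0.05,"roll":0,"claw":1}
    - {"tx":-0.1,"ty":7.8,"tz":-0.05,"roll":0,"claw":1}

```text
time: 12.35
eef_pos: [470.0, 132.2, 18.6]
tcp_rot: [-0.009, 0.704, -0.006, 0.71]
wrist_force: [-0.7, 3.2, 4.1]
opening: 58.5
```

```bash
python3 -c "
from h import *
s=robot.sense(); print(R.from_quat(s['tcp_rot']).as_matrix().round(4).tolist(), s['ft_torque'])
go(469.7,132,70,0.3)
"
```

```text
[[0.0098, -0.0049, 0.9999], [-0.021, 0.9998, 0.0051], [-0.9997, -0.0211, 0.0097]] [0.4097878  0.06122898 0.00961745]
t 12.35 at [470.  132.2  18.6] yaw 0.29 | tx ty tz [-5.13 -0.13  0.02] roll -0.0 F [-0.7  3.2  4.1] open 58.5 q7 0.06
```

Emit:
step_arm:
  plan:
    - {"tx":-1.5,"ty":0,"tz":0,"roll":0,"claw":1}
    - {"tx":-3,"ty":0,"tz":0,"roll":0,"claw":1}
    - {"tx":-4.2,"ty":0,"tz":0,"roll":0,"claw":1}
    - {"tx":-4.2,"ty":0,"tz":0,"roll":0,"claw":1}

```text
time: 12.75
eef_pos: [470.3, 133.6, 61.7]
tcp_rot: [-0.009, 0.703, -0.005, 0.711]
wrist_force: [0.2, -0.0, -0.9]
opening: 58.4
```

```bash
python3 -c "
from h import *
go(667,40,60,3)
"
```

```text
t 12.75 at [470.3 133.6  61.7] yaw 0.31 | tx ty tz [ 0.58 -9.46 19.61] roll -0.047 F [ 0.2 -0.  -0.9] open 58.4 q7 0.02
```

Emit:
step_arm:
  plan:
    - {"tx":0.1,"ty":-1.5,"tz":3.5,"roll":-0.01,"claw":1}
    - {"tx":0.2,"ty":-3.5,"tz":7.5,"roll":-0.02,"claw":1}
    - {"tx":0.3,"ty":-5.5,"tz":11.5,"roll":-0.03,"claw":1}
    - {"tx":0.4,"ty":-7.5,"tz":15.5,"roll":-0.04,"claw":1}
    - {"tx":0.5,"ty":-9.5,"tz":18.5,"roll":-0.047,"claw":1}
    - {"tx":0.5,"ty":-9.5,"tz":19.6,"roll":-0.047,"claw":1}
    - {"tx":0.5,"ty":-9.5,"tz":19.6,"roll":-0.047,"claw":1}
    - {"tx":0.5,"ty":-9.5,"tz":19.6,"roll":-0.047,"claw":1}

```text
time: 13.55
eef_pos: [665.5, 40.4, 59.7]
tcp_rot: [-0.025, 0.704, 0.012, 0.71]
wrist_force: [-0.4, -0.5, -0.0]
opening: 58.8
```

```bash
python3 -c "
from h import *
c,s=snap('wrist','w8')
d,_=snap('top','t8')
b=cv2.resize(d['img'][120:260,230:380],None,fx=2.8,fy=2.8,interpolation=cv2.INTER_CUBIC)
a=c['img'][:392,100:460]
cv2.imwrite('pics/m8.png',np.hstack([a,b])[...,::-1])
print(R.from_quat(s['tcp_rot']).as_matrix().round(4).tolist())
go(667,35,30,3)
"
```

```text
[[0.0094, -0.0526, 0.9986], [-0.0191, 0.9984, 0.0528], [-0.9998, -0.0196, 0.0083]]
t 13.65 at [665.3  40.7  60.2] yaw 3.06 | tx ty tz [ 3.03 -0.52  0.11] roll 0.001 F [ 0.   0.3 -0.6] open 58.8 q7 0.23
```

View pics/m8.png

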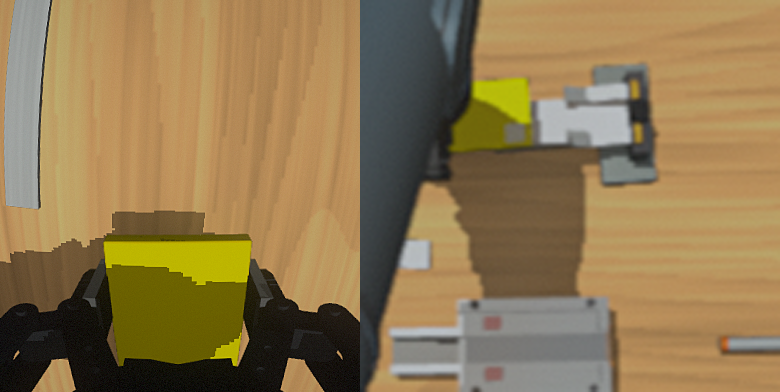

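The top view (right half) shows the sample held with its leading edge from (527,78) to (532,147), just short of the bed. The bed runs from (538,100) to about (598,146). The wrist view shows the sample level between the fingers.

```bash
python3 -c "
from h import *
c,s=load('t8')
def P(U,V,z): return onz(c,(U-360+.5)/2.8-.5+230,(V+.5)/2.8-.5+120,z)
for n,p,z in [('lead',[(527,78),(532,147)],85),('sedge',[(527,78),(475,81)],85),('sedge2',[(532,147),(455,151)],85),('bedlow',[(537,148),(598,145)],36),('foot',[(592,67),(647,63),(656,181),(602,185)],12),('stop',[(628,68),(637,150)],51)]:
    q=np.array([P(u,v,z) for u,v in p]); print(n,q[:,:2].round(1).tolist(),'mean',q.mean(0).round(1),'ang',np.degrees(np.arctan2(*(q[1]-q[0])[:2])).round(1))
"
```

```text
lead [[698.2, -42.0], [637.6, -44.7]] mean [667.9 -43.4  85. ] ang -92.6
sedge [[698.2, -42.0], [696.6, 2.8]] mean [697.4 -19.6  85. ] ang -2.1
sedge2 [[637.6, -44.7], [635.6, 21.1]] mean [636.6 -11.8  85. ] ang -1.8
bedlow [[647.2, -51.0], [648.7, -105.5]] mean [648.  -78.3  36. ] ang 178.4
foot [[727.1, -104.6], [729.7, -155.2], [619.4, -159.1], [616.8, -110.1]] mean [ 673.3 -132.2   12. ] ang 177.0
stop [[714.6, -133.0], [640.2, -138.3]] mean [ 677.4 -135.6   51. ] ang -94.0
```

Emit:
step_arm:
  plan:
    - {"tx":1.5,"ty":0.05,"tz":0.15,"roll":0,"claw":1}
    - {"tx":3,"ty":0.05,"tz":0.15,"roll":0,"claw":1}
    - {"tx":3.8,"ty":0.05,"tz":0.15,"roll":0,"claw":1}
    - {"tx":4.0,"ty":0.05,"tz":0.15,"roll":0,"claw":1}
    - {"tx":4.0,"ty":0.05,"tz":0.15,"roll":0,"claw":1}

```text
time: 14.15
eef_pos: [666.7, 40.6, 19.7]
tcp_rot: [-0.026, 0.704, 0.012, 0.71]
wrist_force: [-0.6, 0.2, -0.4]
opening: 58.5
```

```bash
python3 -c "
from h import *
s=robot.sense(); print(R.from_quat(s['tcp_rot']).as_matrix().round(4).tolist(), s['ft_torque'])
# stage slide by 80 mm along (0.047,-0.999)
p=s['eef_pos']; go(p[0]+0.047*50,p[1]-50,p[2],3.06)
"
```

```text
[[0.0086, -0.0533, 0.9985], [-0.0191, 0.9984, 0.0534], [-0.9998, -0.0196, 0.0075]] [0.02091869 0.00474437 0.04135317]
t 14.15 at [666.7  40.6  19.7] yaw 3.06 | tx ty tz [ 0.1  -5.   -0.03] roll 0.0 F [-0.6  0.2 -0.4] open 58.5 q7 0.25
```

Emit:
step_arm:
  plan:
    - {"tx":0.08,"ty":-0.5,"tz":0,"roll":0,"claw":1}
    - {"tx":0.1,"ty":-1.5,"tz":0,"roll":0,"claw":1}
    - {"tx":0.12,"ty":-2.7,"tz":0,"roll":0,"claw":1}
    - {"tx":0.14,"ty":-3.9,"tz":0,"roll":0,"claw":1}
    - {"tx":0.16,"ty":-5.0,"tz":0,"roll":0,"claw":1}
    - {"tx":0.18,"ty":-6.0,"tz":0,"roll":0,"claw":1}
    - {"tx":0.2,"ty":-7.0,"tz":0,"roll":0,"claw":1}
    - {"tx":0.2,"ty":-7.0,"tz":0,"roll":0,"claw":1}

```text
time: 14.95
eef_pos: [671.0, -28.0, 19.4]
tcp_rot: [-0.025, 0.704, 0.013, 0.71]
wrist_force: [0.6, 5.1, 3.0]
opening: 58.7
```

```bash
python3 -c "
from h import *
s=robot.sense(); print(R.from_quat(s['tcp_rot']).as_matrix().round(4).tolist(), s['ft_torque'])
p=s['eef_pos']; go(p[0]+0.047*20,p[1]-20,19.5,3.0)
d,_=snap('top','t9')
b=cv2.resize(d['img'][120:220,250:380],None,fx=6,fy=6,interpolation=cv2.INTER_CUBIC)
cv2.imwrite('pics/t9c.png',b[...,::-1])
"
```

```text
[[0.0093, -0.0537, 0.9985], [-0.0158, 0.9984, 0.0539], [-0.9998, -0.0162, 0.0085]] [ 1.33646851 -0.12298905  0.07999459]
t 14.95 at [671.  -28.   19.4] yaw 3.09 | tx ty tz [ 0.02 -2.   -0.01] roll 0.002 F [0.6 5.1 3. ] open 58.7 q7 0.35
```

View pics/t9c.png

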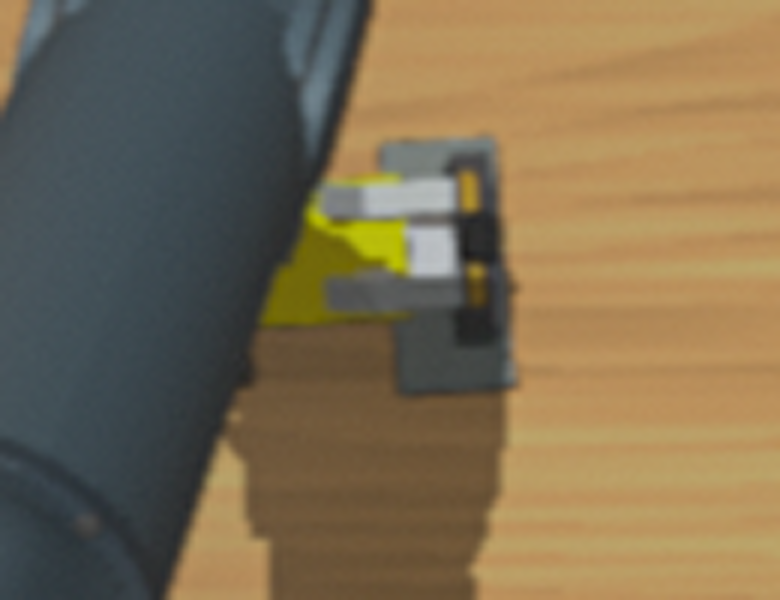

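The sample is under both clips, roughly centred. Its leading edge is at column 407 and the stop is at about 457, so about 20 mm remains.

Emit:
step_arm:
  plan:
    - {"tx":0.02,"ty":-0.7,"tz":0,"roll":0,"claw":1}
    - {"tx":0.03,"ty":-1.3,"tz":0,"roll":0,"claw":1}
    - {"tx":0.03,"ty":-1.7,"tz":0,"roll":0,"claw":1}
    - {"tx":0.03,"ty":-1.9,"tz":0,"roll":0,"claw":1}
    - {"tx":0.03,"ty":-1.9,"tz":0,"roll":0,"claw":1}

```text
time: 15.5
eef_pos: [672.2, -45.1, 19.4]
tcp_rot: [-0.024, 0.704, 0.015, 0.71]
wrist_force: [0.7, 5.2, 1.4]
opening: 58.6
```

Emit:
step_arm:
  plan:
    - {"tx":0,"ty":-0.1,"tz":0,"roll":0,"claw":1}
    - {"tx":0,"ty":-0.2,"tz":0,"roll":0,"claw":1}
    - {"tx":0,"ty":-0.2,"tz":0,"roll":0,"claw":1}

```text
time: 15.8
eef_pos: [672.2, -45.3, 19.4]
tcp_rot: [-0.023, 0.704, 0.016, 0.71]
wrist_force: [-1.3, 6.3, 2.8]
opening: 58.4
```

Emit:
step_arm:
  plan:
    - {"tx":0,"ty":-0.3,"tz":0,"roll":0,"claw":1}
    - {"tx":0,"ty":-0.6,"tz":0,"roll":0,"claw":1}
    - {"tx":0,"ty":-0.6,"tz":0,"roll":0,"claw":1}
    - {"tx":0,"ty":-0.6,"tz":0,"roll":0,"claw":1}

```text
time: 16.2
eef_pos: [672.6, -47.3, 19.4]
tcp_rot: [-0.022, 0.704, 0.018, 0.71]
wrist_force: [-1.9, 10.6, 3.3]
opening: 58.3
```

```bash
python3 -c "
from h import *
go(672,-48,19.5,3.0)
"
```

```text
t 16.2 at [672.6 -47.3  19.4] yaw 3.25 | tx ty tz [-0.01 -0.07 -0.06] roll 0.004 F [-1.9 10.6  3.3] open 58.3 q7 0.38
```

Emit:
step_arm:
  plan:
    - {"tx":0,"ty":-0.5,"tz":0,"roll":0,"claw":1}
    - {"tx":0,"ty":-1.0,"tz":0,"roll":0,"claw":1}
    - {"tx":0,"ty":-1.0,"tz":0,"roll":0,"claw":1}
    - {"tx":0,"ty":-1.0,"tz":0,"roll":0,"claw":1}

```text
time: 16.6
eef_pos: [672.5, -47.2, 19.4]
tcp_rot: [-0.018, 0.705, 0.024, 0.709]
wrist_force: [-5.5, 21.8, 8.9]
opening: 58.5
```

```bash
python3 -c "
from h import *
go(672,-48,19.5,2.7)
d,_=snap('top','t10')
b=cv2.resize(d['img'][130:200,290:370],None,fx=8,fy=8,interpolation=cv2.INTER_CUBIC)
cv2.imwrite('pics/t10c.png',b[...,::-1])
"
```

```text
t 16.6 at [672.5 -47.2  19.4] yaw 3.41 | tx ty tz [-0.01 -0.08 -0.06] roll 0.012 F [-5.5 21.8  8.9] open 58.5 q7 0.4
```

```bash
python3 -c "
from h import *
for f in ('t9','t10'):
  c,_=load(f)
  for v in (159,161,163): print(f,v,[tuple(map(int,p)) for p in c['img'][v,314:330]])
"
```

```text
t9 159 [(183, 187, 9), (184, 188, 5), (182, 186, 0), (171, 174, 113), (166, 170, 169), (181, 185, 193), (187, 192, 196), (187, 191, 195), (187, 192, 195), (186, 191, 194), (174, 179, 182), (132, 134, 137), (68, 69, 69), (39, 39, 38), (43, 43, 41), (47, 46, 46)]
t9 161 [(185, 189, 10), (185, 190, 8), (181, 185, 0), (156, 158, 61), (147, 148, 142), (176, 179, 187), (186, 190, 194), (184, 188, 192), (184, 189, 192), (186, 190, 193), (185, 189, 193), (151, 155, 157), (76, 78, 79), (35, 35, 34), (43, 43, 42), (44, 45, 46)]
t9 163 [(157, 157, 3), (182, 187, 3), (184, 189, 0), (169, 171, 56), (163, 165, 142), (180, 185, 189), (184, 189, 194), (184, 188, 191), (185, 189, 192), (186, 191, 195), (184, 189, 192), (154, 158, 161), (92, 94, 96), (57, 55, 50), (63, 54, 36), (67, 58, 36)]
t10 159 [(108, 98, 6), (112, 103, 9), (123, 116, 10), (148, 149, 10), (171, 173, 10), (175, 178, 10), (178, 182, 10), (183, 188, 10), (186, 190, 10), (184, 190, 10), (174, 177, 9), (134, 137, 6), (68, 69, 36), (41, 42, 50), (45, 45, 46), (46, 46, 46)]
t10 161 [(113, 102, 9), (112, 103, 10), (111, 102, 10), (109, 100, 10), (109, 99, 10), (109, 100, 9), (121, 116, 9), (148, 148, 9), (172, 175, 9), (181, 185, 10), (185, 190, 10), (153, 157, 8), (79, 79, 17), (32, 33, 39), (42, 43, 44), (41, 42, 42)]
t10 163 [(114, 104, 9), (113, 103, 8), (110, 100, 5), (113, 104, 12), (110, 101, 20), (111, 103, 30), (110, 102, 33), (109, 100, 37), (112, 102, 39), (119, 111, 5), (126, 120, 3), (111, 107, 4), (70, 66, 18), (39, 35, 30), (37, 31, 24), (38, 34, 29)]
```

The pixel scan shows yellow reaching the stop face, and 22 N gave no further motion, so the sample is home. I'll relax the push and release.

Emit:
step_arm:
  plan:
    - {"tx":0,"ty":-0.1,"tz":0,"roll":0,"claw":1}
    - {"tx":0,"ty":-0.1,"tz":0,"roll":0,"claw":1}
    - {"tx":0,"ty":-0.1,"tz":0,"roll":0,"claw":0.6}
    - {"tx":0,"ty":-0.1,"tz":0,"roll":0,"claw":0.3}
    - {"tx":0,"ty":-0.1,"tz":0,"roll":0,"claw":0.1}
    - {"tx":0,"ty":-0.1,"tz":0,"roll":0,"claw":0}
    - {"tx":0,"ty":-0.1,"tz":0,"roll":0,"claw":0}
    - {"tx":0,"ty":-0.1,"tz":0,"roll":0,"claw":0}

```text
time: 17.45
eef_pos: [672.5, -49.1, 19.4]
tcp_rot: [-0.018, 0.705, 0.024, 0.709]
wrist_force: [0.7, 0.9, -0.4]
opening: 85.3
```

Emit:
step_arm:
  plan:
    - {"tx":-2,"ty":0,"tz":0,"roll":0,"claw":0}
    - {"tx":-5,"ty":0,"tz":0,"roll":0,"claw":0}
    - {"tx":-9,"ty":0,"tz":0,"roll":0,"claw":0}
    - {"tx":-13,"ty":2,"tz":0,"roll":0,"claw":0}
    - {"tx":-15,"ty":7,"tz":-3,"roll":0,"claw":0}
    - {"tx":-15,"ty":12,"tz":-6,"roll":0,"claw":0}
    - {"tx":-15,"ty":16,"tz":-10,"roll":0,"claw":0}
    - {"tx":-15,"ty":16,"tz":-10,"roll":0,"claw":0}

```text
time: 18.25
eef_pos: [560.0, 107.4, 171.5]
tcp_rot: [-0.018, 0.705, 0.026, 0.708]
wrist_force: [1.1, 0.7, -0.2]
opening: 85.5
```

```bash
python3 -c "
from h import *
go(672,-48,19.5,2.7)
c,s=snap('top','t11')
im=c['img'].astype(int); m=((im[...,0]-im[...,2]>75)&(im[...,1]>0.9*im[...,0])).astype('uint8'); m[:,:230]=0; m[:100]=0; m[220:]=0; m[:,345:]=0
n,l,st,ct=cv2.connectedComponentsWithStats(m); print(st.tolist(),ct.round(1).tolist())
for v in range(146,186,3): 
  x=np.flatnonzero(m[v]); print(v,(x.min(),x.max(),len(x)) if len(x) else None)
k=np.flatnonzero(m.any(0)); 
for u in range(k.min(),k.max()+1,4): y=np.flatnonzero(m[:,u]); print('u',u,y.min(),y.max()) if len(y) else 0
"
```

```text
t 18.25 at [560.  107.4 171.5] yaw 3.59 | tx ty tz [ 15.08 -16.37  10.13] roll 0.016 F [ 1.1  0.7 -0.2] open 85.5 q7 0.07
[[0, 0, 560, 420, 234471], [307, 148, 17, 3, 19], [281, 150, 45, 26, 710]] [[279.4, 209.6], [315.2, 149.2], [298.4, 161.8]]
146 None
149 (np.int64(311), np.int64(322), 12)
152 (np.int64(281), np.int64(302), 22)
155 (np.int64(281), np.int64(302), 22)
158 (np.int64(282), np.int64(325), 44)
161 (np.int64(282), np.int64(325), 44)
164 (np.int64(282), np.int64(325), 37)
167 (np.int64(282), np.int64(303), 22)
170 (np.int64(283), np.int64(303), 21)
173 (np.int64(282), np.int64(305), 24)
176 None
179 None
182 None
185 None
u 281 152 156
u 285 152 174
u 289 151 174
u 293 151 174
u 297 151 173
u 301 150 173
u 305 157 173
u 309 150 165
u 313 149 165
u 317 149 163
u 321 149 163
u 325 156 164
```

```bash
python3 -c "
from h import *
c,_=load('t11'); a,_=load('top0')
tr=onz(c,281.3,163,44); ld=onz(c,325.6,161,44); e1=onz(c,291,150.5,44); e2=onz(c,291,174.6,44)
print(tr,ld,'mid lateral',(e1+e2)/2,'axis x there',671+0.047*(-73-e1[1]))
d=(np.abs(c['img'].astype(int)-a['img']).sum(2)>90).astype('uint8'); n,l,st,ct=cv2.connectedComponentsWithStats(d)
print([(s.tolist()) for s in st[1:] if s[4]>12])
c,s=snap('top','t12')
print([proj(c,p) for p in [(470,-335,48),(470,-206,24)]], s['time'])
"
```

```text
[670.3321956  -22.52192267  44.        ] [ 672.93196862 -132.77860079   44.        ] mid lateral [671.04278177 -46.67506582  44.        ] axis x there 669.8001836400549
[[99, 134, 139, 283, 21949], [311, 148, 14, 3, 24], [281, 150, 45, 25, 711], [286, 176, 21, 4, 49], [244, 195, 52, 45, 903], [361, 224, 68, 26, 878], [289, 231, 25, 8, 95], [249, 242, 16, 11, 134], [284, 250, 21, 6, 80], [260, 256, 60, 139, 4614], [32, 373, 66, 47, 1848], [276, 396, 47, 24, 595], [326, 414, 4, 6, 15]]
[(np.float64(412.55938117040284), np.float64(240.79743664384262)), (np.float64(357.36835158820645), np.float64(242.5210420760286))] 18.3
```

```bash
python3 -c "
from h import *
print(robot.finish_job())"
```

```text
the job is handed in; nothing more can be done
None
```

I finished every stage of the task and handed the job in at about 18.3 s of the 58 s allowed. No verdict was reported.

**What I did**
- **Push out:** I pushed the sample with the rod through the rear hole, at about 8–10 N. About 54 mm of it then stood out of the mouth, straight on the tongue.
- **Rod:** I laid it back on the desk about 100 mm behind the cassette, with the handle standing, and let go.
- **Sample:** I pulled it out, carried it to the stage and slid it along the bed under both clips. I pressed it against the stop until 22 N gave no more movement, then released it.

**What the last checks showed**
- **Stop:** in the final top picture the sample's yellow reaches the stop face. Its centre works out at about stage x +5 mm, where fully home is +5.
- **Alignment:** it lies about 1 mm off the bed's middle line and is square to about 1°.
- **Clips:** the last picture I looked at, 20 mm short of home, showed both clips on top of the sample. I could not read the clip angles directly.
- **Bystanders:** comparing the first and final top pictures showed no change at the car or the stylus. The arm's image may have covered part of the plates and the rule, so they were not checked there; the arm never came down near them.

**What disagreed:** the top and wrist cameras differed by 1–2 mm, and by up to about 5 mm in one picture taken while the arm was moving. The gripper also leaned about 1° during the run, with no visible effect. The viewer's limit of 12 pictures stopped me viewing the last close-up, so I made the final checks from pixel values.

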